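Set the tube length stop and test its switch

ROBOT

A 6-joint arm with a two-finger parallel gripper is mounted at the origin on the work surface. World frame = base frame: x ahead of the robot, y to its left, z up, the work surface at z = 0. Lengths are in m, angles in degrees, forces in N, time in s.
With the tool pointing down it reaches from about 0.325 to 1 m from the base axis. Payload 5.1 kg.
Tool frame: the origin (TCP) lies at the very end of the fingers, on their centre line; the grasp point (between the pads) lies 19 mm behind it; z points along the fingers, y is the direction in which the jaws open and shut (so a half turn about z gives the same grasp; the last joint's range is limited). The gripper opens to 85 mm and grips with 20 to 120 N. Pads are 22 mm wide; open, the fingers measure 114 mm over their backs; the gripper's body (76 mm by 85 mm) begins 54 mm behind the grasp point. The pads swing forward as they close: fully open they stand 13 mm farther back than shut.
Start: joints at [71.299, 7.093, 94.555, -0, 78.352, -4.733], TCP at [0.157, 0.631, 0.231] pointing down, gripper open.
Joint ranges: [-149.61, 149.61], [-58.7, 133.49], [1.44, 155.28], [-77.14, 257.14], [18.33, 153.61], [-166.67, 166.67]. Speed limits (degrees/s): [147.25, 147.25, 180, 180, 180, 180].

INTERFACE

Orientations are given as a 3x3 rotation matrix whose columns are the frame's x, y, z axes.
In Python, from plant import status, grab_frame, arm, look_for, masks_of gives the robot as it stands. The module is installed in compiled form; this text tells all that it offers.
- The arm moves only by the shell command python3 -m crank 'ROWS' [FORCE]. ROWS is JSON, a list of rows, each a list of 3 entries, a list of its own where there are three numbers: the shift along the world's x, y, z in m, then the turn about the world's z in rad, then the finger opening in m, from 0 to 0.0854. In form: [[[tx, ty, tz], twist, claw], ...]. A call has 1 to 20 rows; each row is the pose to reach, as a shift and turn from the pose measured when the call began; what a row does not reach only later rows make up. A row lasts 1/12 s, in which the tool goes at most 41.7 mm and 7.16 degrees, less where a joint would pass 70% of its speed; a pose out of reach is approached as far as the arm can. A call with a gripper value outside its range is refused whole. The fingers move at their own pace and stop on an object; FORCE is the grip in N (left out, the last holds). Time passes only in rows, so rows that repeat a pose let the fingers close. It gives the time, the measured TCP pose, the force and the opening at its end, in the units of the state.
- status.get_obs(): the state, without advancing time (a new reading comes with each control period).
- grab_frame(name): name is "scene" or "top" or "wrist"; returns a dict with "frame" (384x512x3 uint8, red, green, blue), "mtx" (3x3 intrinsics, pixels), "world_to_cam" (4x4, takes a point from world to camera coordinates); the wrist camera has in their place "mount" (4x4, takes a point from camera to tool coordinates, whose origin is the TCP and whose axes are the flange's). Camera axes: x right, y down, z forward; pixel columns grow to the right and rows downward; lengths in m; the calibration is good to about 2 mm. A picture is of the moment at which its call begins: read the wrist's pose just before it. There is no depth.
- arm.hand_in(): hands the job in, once; it reports no verdict.
Trained networks look in the newest picture that a camera, given by its name, has taken for a name from the list of things; names that differ only in an ending like _2 or _b are one class to them, and where a whole thing is asked for, a point or a joint stands for the part that bears it (a point fixed in the world has none). Each returns a list of dicts, best first, with "score" (0 to 1); they miss things now and then, are a little off and sometimes report something else, mostly with a low value. They report only what shows in the picture. A call takes as long as a camera call.
- look_for(name, camera): "extent" ([centre column, centre row, width, height] in pixels, round what is visible of it).
- masks_of(name, camera): "pixels" (384x512 bool, what is visible of it) and "extent" ([centre column, centre row, width, height] in pixels, round what is visible of it).
The state is a dict: "clock": time; "joints": joint angles; "joint_vel": joint speeds; "joint_efforts": joint torques, N m; "ee_pos": TCP position; "eef_rot": TCP orientation; "force": force on the tool from outside, world axes, zero at the start; "ft_torque": the same for the moment, N m; "grip_width": opening from 0.0 (shut) to 1.0 (fully open).
Only numpy, scipy, OpenCV 4.12 (cv2) and the standard library are available. Lean on these libraries where they do the work, as an engineer would, in place of code of your own. Each camera call takes 0.05 s, during which the arm holds its last target.

TASK

Set the length stop for the next batch of glass tubing: slide the blue collar along the bar, by its red fin, until its white pointer is centred over the yellow marker (not the green one), and let go of it there. Then test the switch that rides on it: push its orange roller sideways, towards the red fin, until the arm has swung well over (about 35 degrees) and trips, and let it spring back. Leave the collar standing at the yellow marker and do not disturb the glassware and the other things on the bench.

Things in the scene. Friction and masses are not known exactly. Their poses are not given: they have to be found in the camera images.
- rig: Fixed length-stop rig: grey base plate 110 x 700 x 18 mm. Origin on the bench, under the middle of the bar; rig y runs along the bar, rig x across it (away from the robot), z up. An 18 mm square steel bar runs along rig y at 70 mm height between two dark end blocks 95 mm high at rig y = -265 and +265 mm. Green guides holding a fixed glass tube (top about 165 mm high) stand at rig y = +335 to +455 mm.
- stop_collar (a joint): Position in m of the sliding collar along the bar: the rig y of its centre, of its fin and of its pointer; travel -0.145 to +0.145. Stiff friction of 8 N holds it wherever it is left. Blue round collar, 54 mm diameter, 50 mm long, its axis (the bar) 70 mm above the bench; it carries the red fin, the white pointer, and, towards rig +y, the switch.
- grip_fin (a point): Grip point of the red fin on top of the collar: an upright block 22 mm thick across the bar, 36 mm along it, standing from the collar's top (97 mm above the bench) to 165 mm. This point is on its centre line, 140 mm above the bench, over the bar.
- pointer (a point): Point on the white pointer, a 4 mm wide bar that sticks out from the collar towards rig +x at the collar's middle, 66 mm above the bench; this point is 52 mm from the bar's axis.
- yellow_marker_top (a point): Middle of the top of the yellow marker, the one to set to: fixed block 14 mm long along the bar, 22 mm across, its top 58.5 mm above the bench (6 mm below the pointer), 45 mm to the rig +x side of the bar's axis. Its y axis is parallel to rig y. It may be on either side of where the collar starts.
- green_marker_top (a point): Same point of the green marker, equal in shape, for another batch: not to be used.
- switch_arm (a joint): Angle in rad of the switch's roller arm: 0 upright at rest, grows as the roller is pushed towards the fin (rig -y), end stop at 1.0. It trips at 0.44 (25 degrees; roller pushed about 21 mm). A spring returns it; pushing the roller along the bar takes about 2.5 N at the trip and 8 N near the end stop, so pushing it to the end stop drags the collar along.
- roller (a point): Centre of the orange roller, 20 mm diameter, 12 mm wide, axis across the bar. At rest it is 155 mm above the bench, 90 mm from the fin's centre towards rig +y and 20 mm to the rig +x side of the bar's axis. Its steel arm, 50 mm long, turns about a pivot straight below it, 105 mm above the bench, on the side of a black switch housing whose top is 118 mm above the bench.
- flask: Bystander: loose glass jar with cork lid, 80 mm diameter, 150 mm high, standing on the bench; origin at the centre of its underside.
- stopper: Bystander: loose cork stopper, 56 mm diameter, 40 mm high; origin at the centre of its underside.
- tube_tray: Bystander: loose wooden tray of glass tubes, 90 x 240 x 30 mm; origin at the centre of its underside.

How it is judged:
By the outcome, as a careful person would: the job done as asked, in the order asked, and still so for the second after the job is handed in, with the robot touching nothing.
It also fails if it takes over 61 s, if anything falls off the work surface, if the arm or the gripper's body presses on something with over 40 N, if the wrist force passes 120 N, or if a joint passes its speed limit or range.

## Working session

There is one attempt and no reset: what is moved stays moved. The work goes in short steps, Python scripts to look and compute and a shell command to move; the robot and the scene stay as the last step left them, time stands still between calls to the robot, and variables do not carry over. Pictures are saved under pics/ and viewed, and the job is handed in when it is done.

```bash
mkdir -p pics; cat > h.py <<'E'
import numpy as np,cv2
from plant import status,grab_frame,arm,look_for,masks_of
def ray(f,u,v):
    K=np.array(f["mtx"]);T=np.array(f["world_to_cam"]);R=T[:3,:3];t=T[:3,3]
    return -R.T@t, R.T@np.linalg.inv(K)@np.array([u,v,1.])
def atz(f,u,v,z):
    c,d=ray(f,u,v); return c+d*(z-c[2])/d[2]
def proj(f,p):
    K=np.array(f["mtx"]);T=np.array(f["world_to_cam"]);q=K@(T[:3,:3]@np.array(p)+T[:3,3]);return q[:2]/q[2]
def save(f,n,crop=None,s=1):
    im=f["frame"]
    if crop: im=im[crop[1]:crop[3],crop[0]:crop[2]]
    im=cv2.resize(im,None,fx=s,fy=s,interpolation=cv2.INTER_CUBIC)
    cv2.imwrite("pics/"+n,im[:,:,::-1])
E
python3 - <<'E'
from h import *
o=status.get_obs();print(o["clock"],o["ee_pos"],o["force"],o["eef_rot"])
for c in("top","scene"):
    f=grab_frame(c);save(f,c+"0.png",s=1.5)
    for n in("stop_collar","grip_fin","pointer","yellow_marker_top","green_marker_top","switch_arm","roller","flask","stopper","tube_tray","rig"):
        print(c,n,[(round(r["score"],2),np.round(r["extent"],1).tolist()) for r in look_for(n,c)[:2]])
E
```

```text
0.0 [0.15672739 0.63018757 0.23006096] [-0.2512208  -0.59787101 -0.02411351] [[-9.70437857e-01  2.41350150e-01 -6.86360986e-04]
 [ 2.41351051e-01  9.70435877e-01 -1.96930555e-03]
 [ 1.90777135e-04 -2.07674260e-03 -9.99997825e-01]]
top stop_collar [(0.6, [195.5, 217.8, 44.4, 29.3])]
top grip_fin [(0.97, [195.9, 216.9, 47.9, 29.3])]
top pointer [(0.76, [198.0, 219.4, 49.6, 15.2])]
top yellow_marker_top []
top green_marker_top [(0.5, [191.9, 207.8, 8.8, 8.9]), (0.36, [140.0, 150.3, 81.4, 35.7])]
top switch_arm []
top roller []
top flask []
top stopper [(0.59, [242.2, 156.9, 12.1, 18.5])]
top tube_tray [(0.78, [139.1, 147.9, 76.2, 32.0])]
top rig [(0.56, [180.9, 220.8, 250.8, 38.8])]
scene stop_collar [(0.71, [274.1, 147.4, 45.3, 52.7])]
scene grip_fin [(0.86, [272.0, 148.6, 41.8, 48.5]), (0.23, [269.4, 158.2, 192.7, 182.6])]
scene pointer [(0.61, [272.9, 149.6, 42.4, 49.2])]
scene yellow_marker_top [(0.39, [244.9, 199.9, 5.8, 14.9])]
scene green_marker_top []
scene switch_arm [(0.61, [294.4, 132.4, 10.1, 20.3])]
scene roller []
scene flask [(0.6, [117.8, 250.9, 49.1, 53.1]), (0.2, [290.4, 162.3, 6.8, 12.4])]
scene stopper [(0.57, [301.8, 230.9, 19.0, 21.7])]
scene tube_tray [(0.66, [375.4, 167.1, 71.4, 64.6])]
scene rig [(0.81, [269.4, 158.4, 195.1, 182.0]), (0.21, [116.4, 251.4, 46.6, 47.9])]
```

View pics/top0.png

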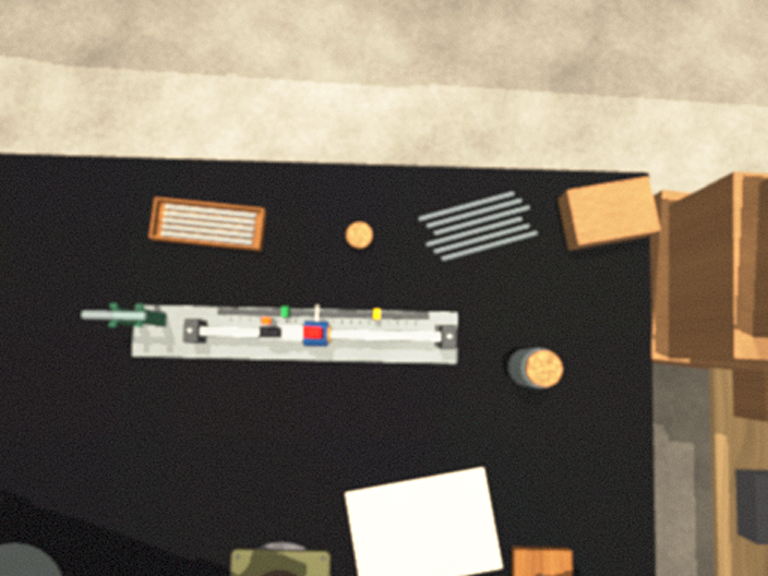

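View pics/scene0.png

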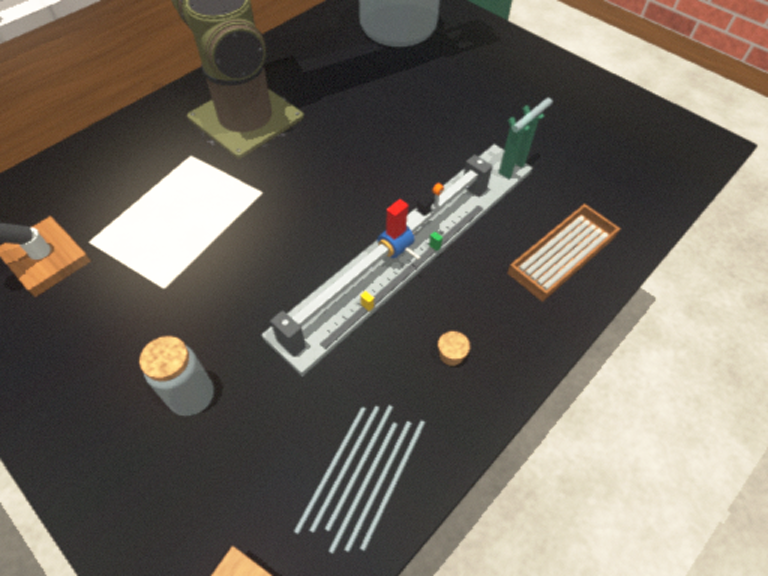

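```bash
cat > m.py <<'E'
from h import *
def seg(f,col,box):
    hsv=cv2.cvtColor(f["frame"],cv2.COLOR_RGB2HSV).astype(int);h,s,v=hsv[...,0],hsv[...,1],hsv[...,2]
    m={"y":(h>20)&(h<35)&(s>140)&(v>110),"g":(h>50)&(h<80)&(s>120)&(v>70),"r":((h<5)|(h>172))&(s>150)&(v>80),"o":(h>5)&(h<16)&(s>150)&(v>110),"b":(h>100)&(h<125)&(s>120)}[col]
    k=np.zeros_like(m);k[box[1]:box[3],box[0]:box[2]]=1;m=m&k
    if not m.any(): return None
    n,l,st,c=cv2.connectedComponentsWithStats(m.astype(np.uint8));i=1+np.argmax(st[1:,4]);return c[i],st[i]
E
python3 - <<'E'
from m import *
B={"top":(90,200,310,245),"scene":(175,95,360,250)}
F={}
for c in B:
    f=F[c]=grab_frame(c);print(c,proj(f,status.get_obs()["ee_pos"]), ray(f,0,0)[0])
    for k,z in(("y",.0585),("g",.0585),("r",.165),("o",.155),("b",.08)):
        r=seg(f,k,B[c])
        if r: print(c,k,r[0].round(1),r[1],"at z",z,atz(f,*r[0],z).round(4))
save(F["top"],"t1.png",(80,190,320,250),3.3)
save(F["scene"],"s1.png",(170,90,370,250),4)
# base axis edges
f=F["top"]
for u,v in((88,222),(305,224),(88,237.5),(305,242),(305,207),(88.5,238)):print(u,v,atz(f,u,v,.018).round(4))
for u,v in((130,221),(299,224)):print("blk",atz(f,u,v,.095).round(4))
E
```

```text
top [-65.5785801  366.43800359] [ 0.5141431  -0.18860423  1.37727725]
top y [250.6 208.4] [248 205   6   8  44] at z 0.0585 [ 0.6061 -0.1877  0.0585]
top g [189.8 206.7] [187 203   6   8  39] at z 0.0585 [0.6066 0.005  0.0585]
top r [208.5 221.3] [203 218  12   8  90] at z 0.165 [ 0.5579 -0.0665  0.165 ]
top o [177.7 213.6] [175 212   6   4  13] at z 0.155 [0.5786 0.0253 0.155 ]
top b [211.3 223.3] [203 215  15  15  80] at z 0.08 [ 0.5553 -0.067   0.08  ]
scene [313.5447023  -33.84153827] [ 0.98727998 -0.5620581   0.90280074]
scene y [244.5 200.1] [241 194   8  13  76] at z 0.0585 [ 0.6101 -0.196   0.0585]
scene g [290.2 160. ] [287 155   8  11  64] at z 0.0585 [ 0.6092 -0.0042  0.0585]
scene r [264. 145.] [258 133  14  26 279] at z 0.165 [ 0.5746 -0.0847  0.165 ]
scene o [350.  175.9] [341 161  19  32  76] at z 0.155 [ 0.7939 -0.0017  0.155 ]
scene b [266.3 160.3] [253 153  23  18 156] at z 0.08 [ 0.5705 -0.0669  0.08  ]
88 222 [0.5511 0.3377 0.018 ]
305 224 [ 0.5627 -0.3663  0.018 ]
88 237.5 [0.5012 0.3344 0.018 ]
305 242 [ 0.5044 -0.3671  0.018 ]
305 207 [ 0.6183 -0.3656  0.018 ]
88.5 238 [0.4997 0.3327 0.018 ]
blk [0.5553 0.1803 0.095 ]
blk [ 0.5595 -0.3377  0.095 ]
```

```bash
ls pics
```

```text
s1.png
scene0.png
t1.png
top0.png
```

View pics/t1.png

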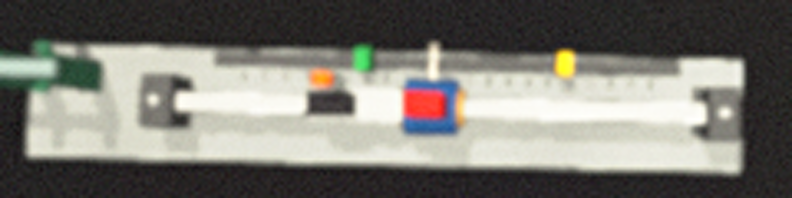

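View pics/s1.png

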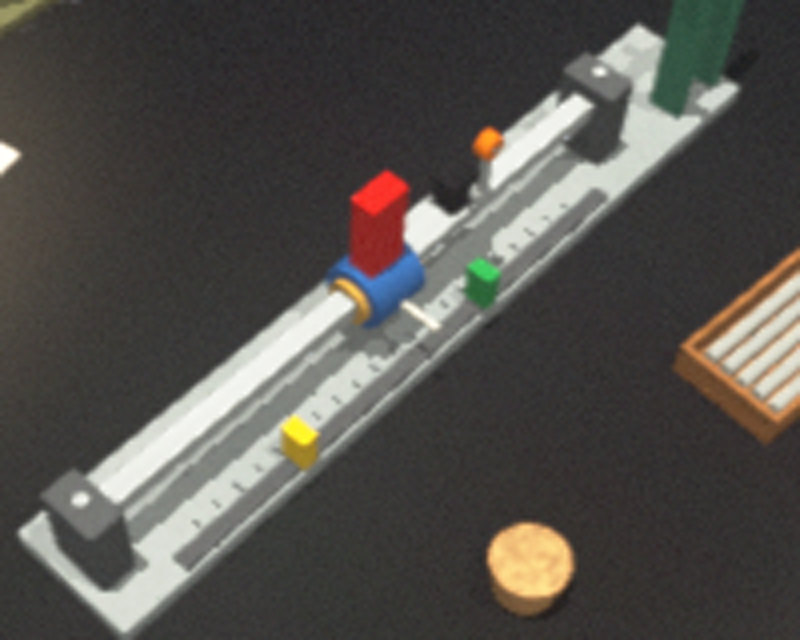

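```bash
python3 -m crank '[[[0.02,-0.035,0.02],-0.1,0.06],[[0.04,-0.07,0.04],-0.2,0.06],[[0.06,-0.105,0.04],-0.3,0.06],[[0.08,-0.14,0.04],-0.4,0.06],[[0.1,-0.175,0.04],-0.5,0.06],[[0.12,-0.21,0.04],-0.6,0.06],[[0.14,-0.245,0.04],-0.7,0.06],[[0.16,-0.28,0.04],-0.8,0.06],[[0.18,-0.315,0.04],-0.9,0.06],[[0.2,-0.35,0.04],-1.0,0.06],[[0.22,-0.385,0.04],-1.1,0.06],[[0.24,-0.42,0.04],-1.2,0.06],[[0.26,-0.455,0.04],-1.318,0.06],[[0.28,-0.49,0.04],-1.318,0.06],[[0.3,-0.525,0.04],-1.318,0.06],[[0.32,-0.56,0.04],-1.318,0.06],[[0.34,-0.595,0.04],-1.318,0.06],[[0.36,-0.63,0.04],-1.318,0.06],[[0.38,-0.665,0.04],-1.318,0.06],[[0.4,-0.697,0.04],-1.318,0.06]]'
```

```text
clock: 2.97
ee_pos: [0.5576, -0.0686, 0.2715]
eef_rot: [[-0.008, 1.0, 0.001], [1.0, 0.008, -0.0], [-0.0, 0.001, -1.0]]
force: [-0.3, 0.3, 1.3]
grip_width: 0.703
```

```bash
cat >> h.py <<'E'
def wrist():
    o=status.get_obs();f=grab_frame("wrist")
    Tw=np.eye(4);Tw[:3,:3]=o["eef_rot"];Tw[:3,3]=o["ee_pos"]
    f["world_to_cam"]=np.linalg.inv(Tw@np.array(f["mount"]));return f
E
python3 - <<'E'
from m import *
f=wrist();save(f,"w1.png",s=1.5);print(ray(f,256,192))
for k,z in(("y",.0585),("g",.0585),("r",.165),("o",.155)):
    r=seg(f,k,(0,0,512,384))
    if r: print(k,r[0].round(1),r[1],"at z",z,atz(f,*r[0],z).round(4))
print(status.get_obs()["clock"])
E
```

```text
(array([0.55629279, 0.01016361, 0.41497668]), array([ 0.02189759, -0.29498547, -0.95548861]))
y [283.6 248.8] [275 239  19  20 327] at z 0.0585 [ 0.6027 -0.1797  0.0585]
g [290.1 102.8] [280  97  21  13 258] at z 0.0585 [0.6023 0.008  0.0585]
r [251.9 178.8] [ 240  154   25   50 1137] at z 0.165 [ 0.5583 -0.0549  0.165 ]
o [448.4  36.5] [ 408    0   90   53 1316] at z 0.155 [0.7125 0.0595 0.155 ]
3.0167
```

View pics/w1.png

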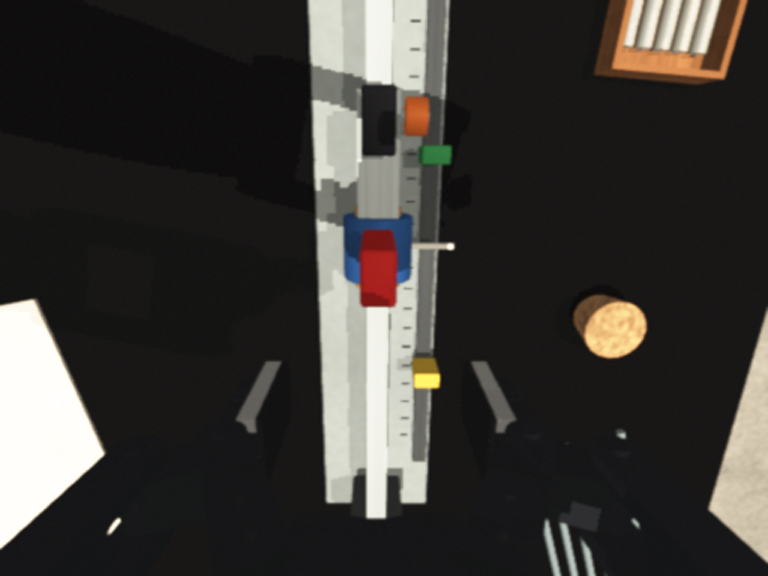

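```bash
python3 - <<'E'
from m import *
f=wrist();save(f,"w2.png",(230,90,310,270),3.3)
hsv=cv2.cvtColor(f["frame"],cv2.COLOR_RGB2HSV)
print("yellow col V",[(v,int(hsv[v,284,2]),int(hsv[v,284,1])) for v in range(234,264)])
print("red",[(v,int(hsv[v,252,2])) for v in range(150,208)])
print("ptr",[(v,int(hsv[v,290,2])) for v in range(155,175)])
print("ptrtip",[(u,int(hsv[164,u,2])) for u in range(270,310)])
E
```

```text
yellow col V [(234, 85, 90), (235, 122, 169), (236, 134, 188), (237, 136, 189), (238, 138, 188), (239, 138, 190), (240, 137, 188), (241, 138, 188), (242, 137, 190), (243, 136, 189), (244, 154, 187), (245, 227, 181), (246, 254, 155), (247, 254, 146), (248, 254, 147), (249, 254, 147), (250, 254, 147), (251, 254, 148), (252, 254, 149), (253, 254, 151), (254, 245, 142), (255, 186, 74), (256, 150, 19), (257, 150, 15), (258, 157, 16), (259, 156, 15), (260, 152, 17), (261, 151, 17), (262, 157, 16), (263, 153, 15)]
red [(150, 115), (151, 116), (152, 115), (153, 116), (154, 116), (155, 116), (156, 116), (157, 116), (158, 117), (159, 118), (160, 126), (161, 147), (162, 161), (163, 168), (164, 171), (165, 172), (166, 172), (167, 173), (168, 172), (169, 173), (170, 173), (171, 173), (172, 173), (173, 173), (174, 173), (175, 172), (176, 173), (177, 172), (178, 171), (179, 171), (180, 170), (181, 169), (182, 170), (183, 170), (184, 169), (185, 169), (186, 170), (187, 170), (188, 169), (189, 169), (190, 169), (191, 168), (192, 169), (193, 168), (194, 168), (195, 162), (196, 140), (197, 130), (198, 132), (199, 181), (200, 234), (201, 241), (202, 242), (203, 242), (204, 242), (205, 242), (206, 242), (207, 242)]
ptr [(155, 55), (156, 67), (157, 122), (158, 183), (159, 197), (160, 183), (161, 126), (162, 90), (163, 85), (164, 81), (165, 78), (166, 77), (167, 76), (168, 71), (169, 62), (170, 57), (171, 54), (172, 52), (173, 49), (174, 48)]
ptrtip [(270, 98), (271, 111), (272, 152), (273, 200), (274, 210), (275, 209), (276, 192), (277, 148), (278, 107), (279, 106), (280, 111), (281, 114), (282, 115), (283, 114), (284, 113), (285, 110), (286, 109), (287, 115), (288, 142), (289, 148), (290, 81), (291, 28), (292, 23), (293, 24), (294, 24), (295, 24), (296, 24), (297, 24), (298, 25), (299, 24), (300, 24), (301, 24), (302, 24), (303, 25), (304, 25), (305, 23), (306, 24), (307, 24), (308, 25), (309, 24)]
```

View pics/w2.png

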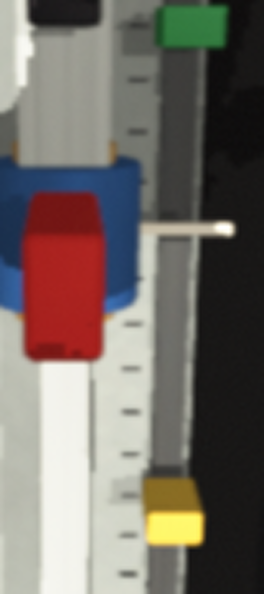

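```bash
python3 - <<'E'
from m import *
f=wrist()
for n,u,v,z in(("y0",284,244.5,.0585),("y1",284,255,.0585),("r0",252,161,.165),("r1",252,197,.165),("fl",240,180,.165),("fr",264,180,.165),("p",290,159,.068),("ptip",302,159,.068),("pbase",278,159,.068),("roll",278,77,.16)):
    print(n,atz(f,u,v,z).round(4))
E
```

```text
y0 [ 0.6032 -0.1752  0.0585]
y1 [ 0.6038 -0.191   0.0585]
r0 [ 0.5592 -0.0411  0.165 ]
r1 [ 0.5594 -0.0735  0.165 ]
fl [ 0.5488 -0.0579  0.165 ]
fr [ 0.5698 -0.0578  0.165 ]
p [ 0.6048 -0.0578  0.068 ]
ptip [ 0.6191 -0.0577  0.068 ]
pbase [ 0.5906 -0.0578  0.068 ]
roll [0.5798 0.0263 0.16  ]
```

```bash
python3 -m crank '[[[0.0012,0.009,-0.03],0,0.06],[[0.0012,0.009,-0.06],0,0.06],[[0.0012,0.009,-0.09],0,0.06],[[0.0012,0.009,-0.115],0,0.06],[[0.0012,0.009,-0.135],0,0.06],[[0.0012,0.009,-0.15],0,0.06],[[0.0012,0.009,-0.15],0,0.06],[[0.0012,0.009,-0.15],0,0.06]]' 40
python3 - <<'E'
from m import *
f=wrist();save(f,"w3.png",s=1.5)
E
```

```text
clock: 3.78
ee_pos: [0.5579, -0.0584, 0.1203]
eef_rot: [[-0.006, 1.0, -0.003], [1.0, 0.006, 0.001], [0.001, -0.003, -1.0]]
force: [0.6, -0.4, -0.1]
grip_width: 0.701
```

View pics/w3.png

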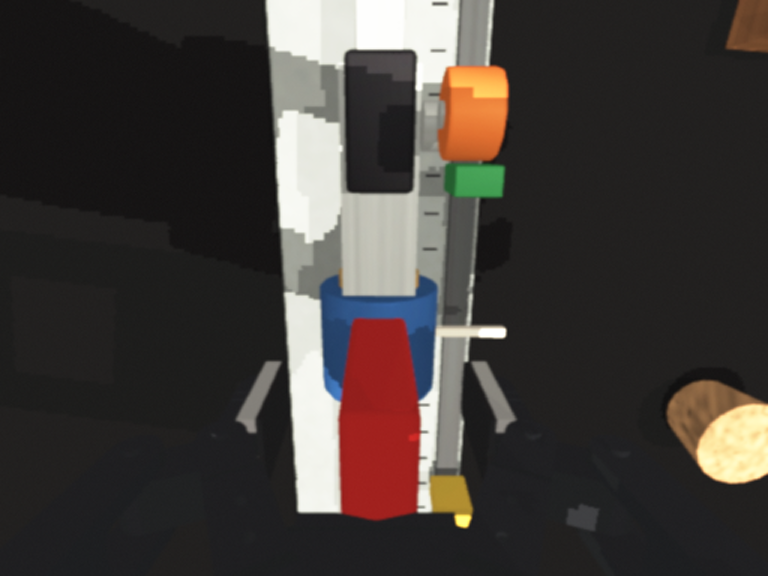

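```bash
python3 -m crank '[[[0,0,0],0,0.03],[[0,0,0],0,0.01],[[0,0,0],0,0.01],[[0,0,0],0,0.01],[[0,0,0],0,0.01],[[0,0,0],0,0.01],[[0,0,0],0,0.01],[[0,0,0],0,0.01]]' 50
```

```text
clock: 4.5
ee_pos: [0.559, -0.0589, 0.1234]
eef_rot: [[-0.006, 1.0, -0.0], [1.0, 0.006, 0.0], [0.0, -0.0, -1.0]]
force: [-4.7, 0.8, 5.2]
grip_width: 0.25
```

```bash
python3 -m crank '[[[0,-0.005,0],0,0.01],[[0,-0.015,0],0,0.01],[[0,-0.027,0],0,0.01],[[0.0003,-0.039,0],0,0.01],[[0.0003,-0.051,0],0,0.01],[[0.0005,-0.063,0],0,0.01],[[0.0005,-0.075,0],0,0.01],[[0.0007,-0.087,0],0,0.01],[[0.0007,-0.099,0],0,0.01],[[0.0008,-0.107,0],0,0.01],[[0.0008,-0.11,0],0,0.01],[[0.0008,-0.11,0],0,0.01],[[0.0008,-0.11,0],0,0.01]]'
python3 - <<'E'
from m import *
f=wrist();save(f,"w4.png",s=1.5);save(f,"w4b.png",(260,180,360,280),6)
f=grab_frame("top");save(f,"t4.png",(200,190,300,250),6)
f=grab_frame("scene");save(f,"s4.png",(200,150,300,250),6)
E
```

```text
clock: 5.58
ee_pos: [0.5594, -0.1683, 0.1235]
eef_rot: [[-0.006, 1.0, -0.001], [1.0, 0.006, 0.002], [0.002, -0.001, -1.0]]
force: [-2.8, 3.0, 0.9]
grip_width: 0.249
```

View pics/w4.png

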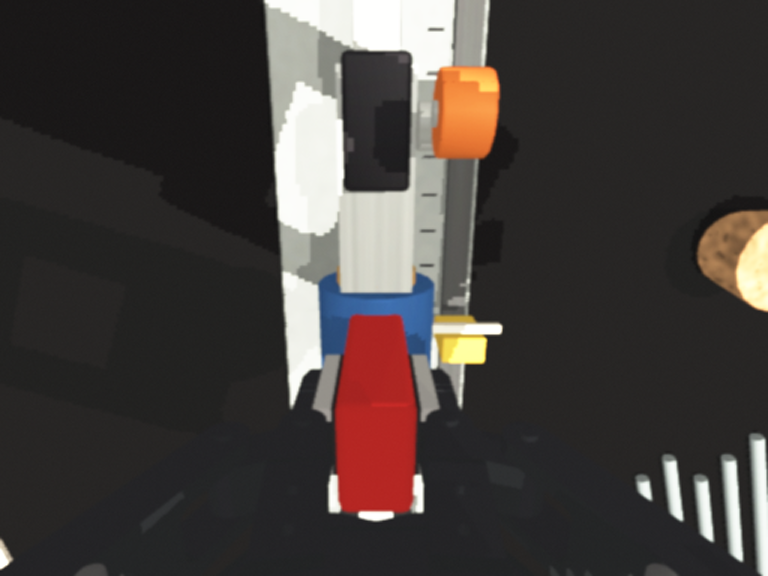

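View pics/w4b.png

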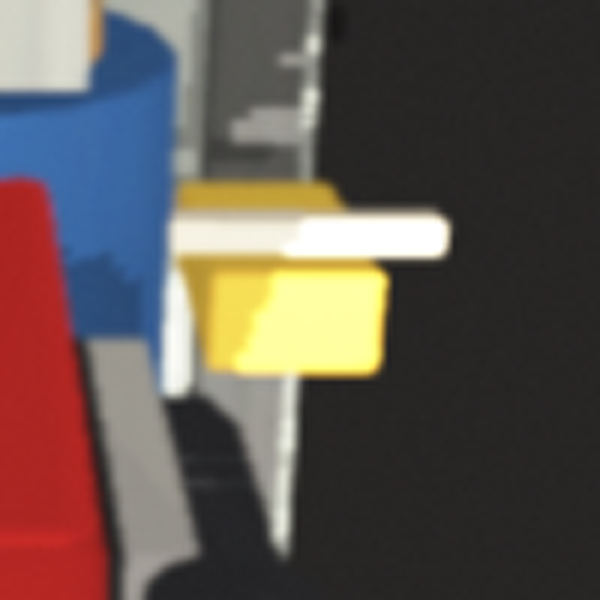

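View pics/s4.png

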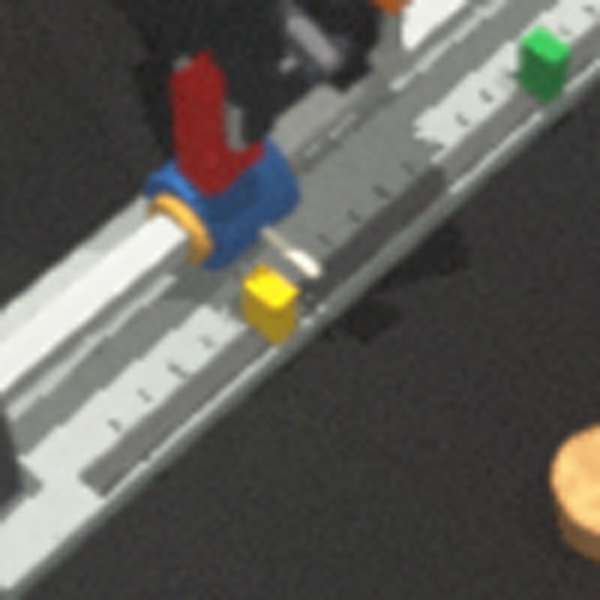

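View pics/t4.png

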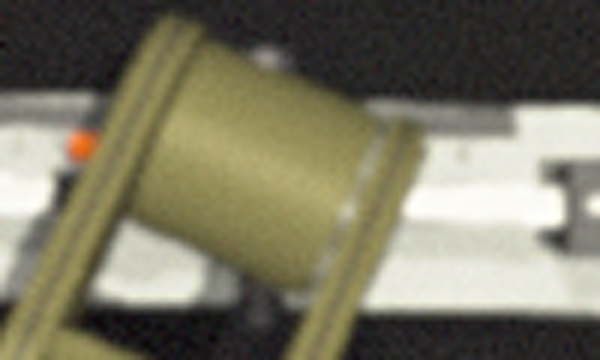

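```bash
python3 - <<'E'
from m import *
f=wrist();im=f["frame"]
for u in (305,311,316):print(u,[(v,im[v,u].tolist()) for v in range(205,248)])
for n,u,v,z in(("y0",311,225,.0585),("y1",311,242.2,.0585),("p0",311,215,.0675),("p1",311,222.6,.0675),("p1low",311,222.6,.066),("fin0",252,269.3,.165),("fin1",252,340,.165)):print(n,atz(f,u,v,z).round(4))
E
```

```text
305 [(205, [78, 77, 74]), (206, [84, 82, 79]), (207, [89, 87, 83]), (208, [89, 88, 83]), (209, [105, 97, 79]), (210, [148, 127, 68]), (211, [186, 154, 58]), (212, [195, 162, 57]), (213, [195, 161, 59]), (214, [195, 167, 91]), (215, [193, 179, 147]), (216, [211, 202, 179]), (217, [239, 234, 216]), (218, [245, 241, 228]), (219, [246, 242, 228]), (220, [245, 241, 227]), (221, [241, 235, 210]), (222, [221, 198, 133]), (223, [197, 163, 67]), (224, [211, 174, 62]), (225, [246, 223, 83]), (226, [254, 247, 110]), (227, [255, 252, 121]), (228, [255, 253, 130]), (229, [255, 255, 148]), (230, [255, 255, 154]), (231, [255, 255, 155]), (232, [255, 255, 160]), (233, [255, 255, 162]), (234, [255, 255, 162]), (235, [255, 255, 162]), (236, [255, 255, 161]), (237, [255, 255, 161]), (238, [255, 255, 160]), (239, [255, 255, 160]), (240, [255, 255, 154]), (241, [255, 251, 141]), (242, [220, 199, 145]), (243, [161, 159, 149]), (244, [158, 156, 148]), (245, [159, 156, 149]), (246, [159, 155, 150]), (247, [160, 156, 150])]
311 [(205, [130, 132, 123]), (206, [132, 134, 126]), (207, [131, 133, 124]), (208, [1
[... 1430 characters left out ...]
), (227, [255, 255, 161]), (228, [255, 255, 164]), (229, [255, 255, 164]), (230, [255, 255, 163]), (231, [255, 255, 164]), (232, [255, 255, 163]), (233, [255, 255, 162]), (234, [255, 255, 161]), (235, [255, 255, 161]), (236, [255, 255, 160]), (237, [255, 255, 160]), (238, [255, 255, 160]), (239, [255, 255, 159]), (240, [255, 255, 149]), (241, [254, 246, 110]), (242, [170, 137, 58]), (243, [50, 45, 37]), (244, [39, 37, 36]), (245, [40, 38, 37]), (246, [39, 37, 36]), (247, [39, 37, 37])]
y0 [ 0.6053 -0.18    0.0585]
y1 [ 0.6062 -0.1946  0.0585]
p0 [ 0.6027 -0.1683  0.0675]
p1 [ 0.6031 -0.1742  0.0675]
p1low [ 0.6034 -0.1749  0.066 ]
fin0 [ 0.5594 -0.153   0.165 ]
fin1 [ 0.5596 -0.1877  0.165 ]
```

```bash
python3 -m crank '[[[0,-0.004,0],0,0.01],[[0,-0.009,0],0,0.01],[[0.0001,-0.014,0],0,0.01],[[0.0001,-0.0164,0],0,0.01],[[0.0001,-0.0164,0],0,0.01],[[0.0001,-0.0164,0],0,0.01]]'
python3 - <<'E'
from m import *
f=wrist();im=f["frame"];save(f,"w5b.png",(260,180,360,280),6)
for u in (308,314):print(u,[(v,im[v,u].tolist()) for v in range(198,234)])
E
```

```text
clock: 6.28
ee_pos: [0.5594, -0.1839, 0.1235]
eef_rot: [[-0.006, 1.0, -0.001], [1.0, 0.006, 0.003], [0.003, -0.001, -1.0]]
force: [-2.2, 6.0, 0.4]
grip_width: 0.25
308 [(198, [198, 163, 57]), (199, [199, 162, 57]), (200, [200, 162, 57]), (201, [200, 163, 57]), (202, [200, 163, 57]), (203, [198, 160, 56]), (204, [194, 158, 56]), (205, [202, 164, 58]), (206, [228, 191, 69]), (207, [244, 218, 83]), (208, [247, 226, 88]), (209, [247, 226, 88]), (210, [247, 226, 87]), (211, [247, 226, 88]), (212, [243, 216, 82]), (213, [224, 186, 69]), (214, [208, 175, 84]), (215, [201, 182, 132]), (216, [211, 200, 173]), (217, [238, 233, 215]), (218, [254, 253, 247]), (219, [255, 255, 255]), (220, [255, 255, 255]), (221, [255, 255, 255]), (222, [255, 255, 246]), (223, [253, 248, 184]), (224, [221, 211, 180]), (225, [195, 195, 184]), (226, [187, 188, 178]), (227, [189, 190, 180]), (228, [203, 203, 193]), (229, [210, 210, 199]), (230, [210, 210, 199]), (231, [208, 208, 197]), (232, [209, 210, 198]), (233, [209, 210, 199])]
314 [(198, [200, 163, 57]), (199, [200, 163, 57]), (200, [200, 162, 57]), (201, [200, 163, 57]), (202, [200, 162, 57]), (203, [199, 161, 57]), (204, [194, 157, 55]), (205, [202, 165, 59]), (206, [231, 195, 72]), (207, [254, 245, 108]), (208, [255, 255, 154]), (209, [255, 255, 153]), (210, [254, 247, 110]), (211, [248, 228, 89]), (212, [243, 216, 83]), (213, [225, 186, 70]), (214, [207, 174, 83]), (215, [204, 185, 135]), (216, [244, 238, 220]), (217, [255, 255, 254]), (218, [255, 255, 255]), (219, [255, 255, 255]), (220, [255, 255, 255]), (221, [255, 255, 255]), (222, [255, 255, 248]), (223, [249, 237, 147]), (224, [116, 97, 52]), (225, [44, 41, 37]), (226, [40, 38, 37]), (227, [39, 37, 36]), (228, [40, 38, 36]), (229, [40, 38, 37]), (230, [40, 38, 38]), (231, [39, 38, 36]), (232, [39, 38, 36]), (233, [40, 38, 37])]
```

View pics/w5b.png

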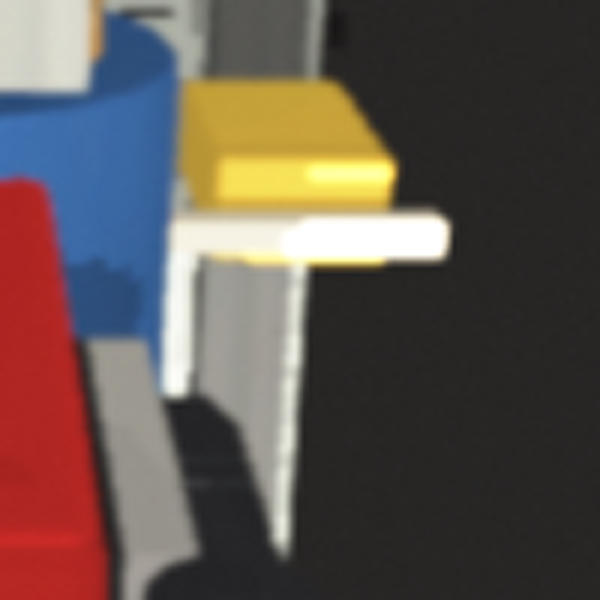

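```bash
python3 - <<'E'
from m import *
f=wrist()
for n,u,v,z in(("y0",314,206.1,.0585),("y1",314,223.9,.0585),("pc",314,219.2,.0675),("p0",314,215.5,.0675),("p1",314,222.7,.0675),("side",314,214,.0645)):print(n,atz(f,u,v,z).round(4))
E
```

```text
y0 [ 0.6065 -0.1801  0.0585]
y1 [ 0.6075 -0.1945  0.0585]
pc [ 0.6051 -0.187   0.0675]
p0 [ 0.6049 -0.1841  0.0675]
p1 [ 0.6053 -0.1897  0.0675]
side [ 0.6055 -0.1841  0.0645]
```

```bash
python3 -m crank '[[[0,0,0],0,0.06],[[0,0,0],0,0.06],[[0,0,0],0,0.06],[[0,0,0],0,0.06],[[0,0,0],0,0.06],[[0,0,0.02],0,0.06],[[0,0,0.05],0,0.06],[[0,0,0.08],0,0.06],[[0,0,0.11],0,0.06],[[0,0.02,0.13],0,0.03],[[0,0.04,0.13],0,0.01],[[0,0.04,0.13],0,0],[[0,0.04,0.13],0,0]]'
python3 - <<'E'
from m import *
f=wrist();im=f["frame"];save(f,"w6.png",s=1.5);save(f,"w6b.png",(230,120,350,270),5)
print(status.get_obs()["clock"])
E
```

```text
clock: 7.47
ee_pos: [0.5595, -0.1435, 0.2538]
eef_rot: [[-0.007, 1.0, -0.001], [1.0, 0.007, 0.002], [0.002, -0.001, -1.0]]
force: [0.3, -0.5, -0.5]
grip_width: 0.138
7.5167
```

View pics/w6.png

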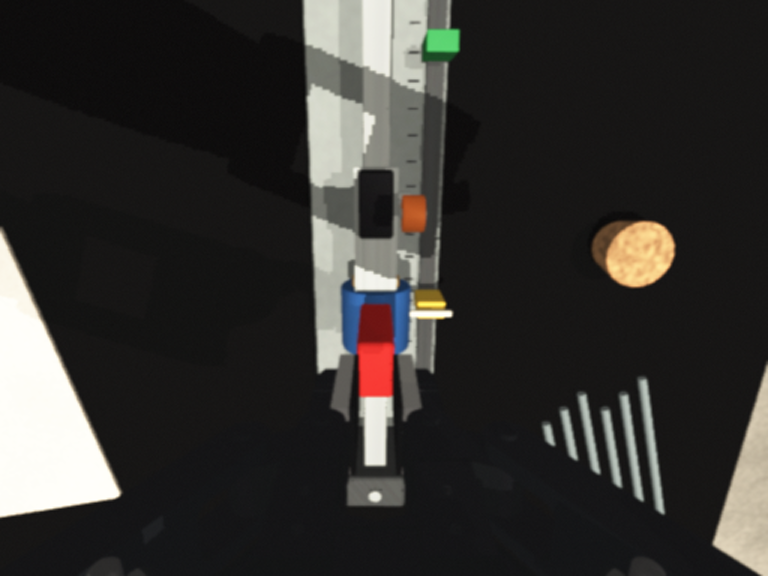

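View pics/w6b.png

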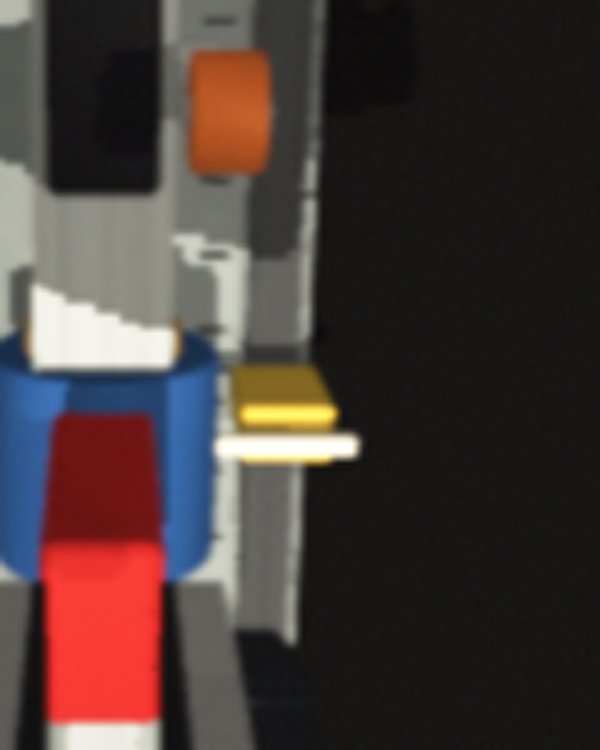

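```bash
python3 - <<'E'
from m import *
f=wrist()
r=seg(f,"o",(255,120,300,165));print(r)
u0,v0,w,h=r[1][:4]
for n,u,v,z in(("l",u0,v0+h/2,.16),("r",u0+w,v0+h/2,.16),("t",u0+w/2,v0,.155),("b",u0+w/2,v0+h,.155),("fin",251,264,.165),("fin0",251,229,.165)):print(n,atz(f,u,v,z).round(4))
g=grab_frame("scene");print(proj(g,(.579,-.097,.155)));save(g,"s6.png",(200,100,320,220),5)
E
python3 -m crank '[[[0.006,0.03,0],0,0],[[0.012,0.06,0],0,0],[[0.0195,0.0935,0],0,0],[[0.0195,0.0935,-0.03],0,0],[[0.0195,0.0935,-0.06],0,0],[[0.0195,0.0935,-0.09],0,0],[[0.0195,0.0935,-0.11],0,0],[[0.0195,0.0935,-0.12],0,0],[[0.0195,0.0935,-0.12],0,0],[[0.0195,0.0935,-0.12],0,0]]'
python3 - <<'E'
from m import *
g=grab_frame("scene");save(g,"s7.png",(220,80,320,180),6)
E
```

```text
(array([276.17287234, 141.51861702]), array([268, 130,  17,  24, 376], dtype=int32))
l [ 0.5722 -0.0963  0.16  ]
r [ 0.5857 -0.0962  0.16  ]
t [ 0.5791 -0.0873  0.155 ]
b [ 0.5797 -0.1067  0.155 ]
fin [ 0.5593 -0.2034  0.165 ]
fin0 [ 0.5591 -0.1695  0.165 ]
[261.94398243 150.90130607]
clock: 8.45
ee_pos: [0.5785, -0.0513, 0.1322]
eef_rot: [[-0.005, 1.0, -0.004], [1.0, 0.005, 0.003], [0.003, -0.004, -1.0]]
force: [-0.2, -0.2, 0.2]
grip_width: -0.001
```

View pics/s7.png

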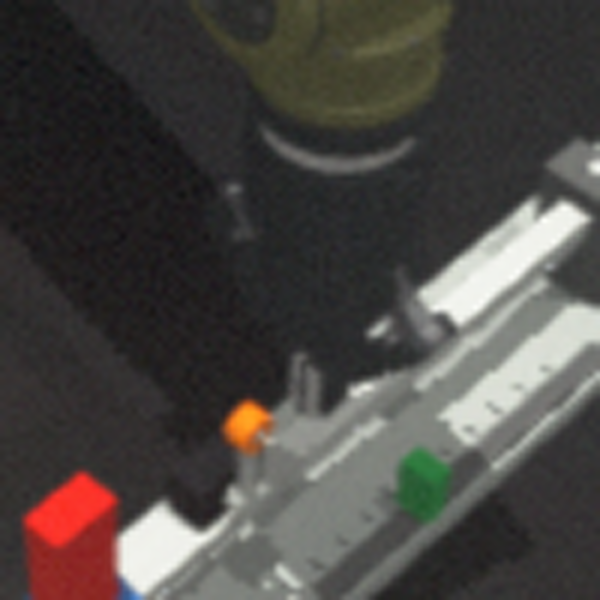

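View pics/s6.png

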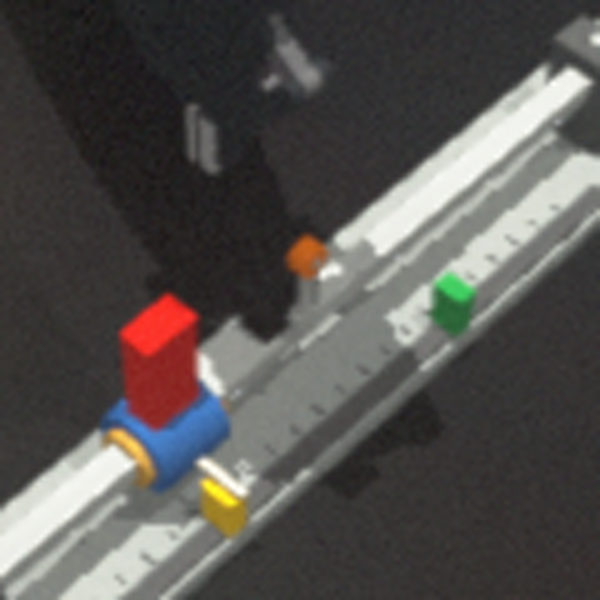

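```bash
python3 -m crank '[[[0,-0.01,0.002],0,0],[[0.0005,-0.02,0.002],0,0],[[0.0005,-0.027,0.002],0,0],[[0.0005,-0.033,0.002],0,0],[[0.0005,-0.038,0.002],0,0],[[0.0005,-0.042,0.002],0,0],[[0.0005,-0.042,0.002],0,0]]'
python3 - <<'E'
from m import *
g=grab_frame("scene");save(g,"s8.png",(220,100,320,200),6)
o=status.get_obs();print(o["force"],o["ft_torque"])
E
```

```text
clock: 9.08
ee_pos: [0.58, -0.0941, 0.1357]
eef_rot: [[-0.004, 1.0, -0.001], [1.0, 0.004, 0.003], [0.003, -0.001, -1.0]]
force: [0.4, 1.8, 0.8]
grip_width: 0.001
[0.08301691 0.98078588 0.44553841] [ 0.2093257  -0.06322699  0.04936314]
```

View pics/s8.png

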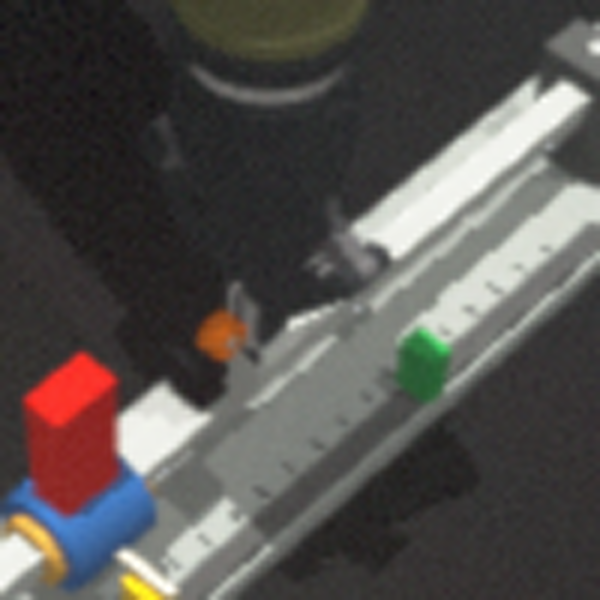

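```bash
cat > ang.py <<'E'
from m import *
g=grab_frame("scene")
r=seg(g,"o",(235,130,275,175));print("roller px",r[0].round(2),r[1])
for a in (0,15,20,25,30,35,40,45):
    t=np.radians(a);print(a,proj(g,(.579+.05*np.sin(t)*.006,-.097-.05*np.sin(t),.105+.05*np.cos(t))).round(2))
E
python3 ang.py
```

```text
roller px [256.21 155.23] [253 152   8   8  39]
0 [261.94 150.9 ]
15 [258.58 154.08]
20 [257.49 155.29]
25 [256.43 156.56]
30 [255.42 157.87]
35 [254.44 159.23]
40 [253.53 160.6 ]
45 [252.68 162.  ]
```

```bash
python3 -m crank '[[[-0.0005,-0.004,0],0,0],[[-0.0005,-0.008,0],0,0],[[-0.0005,-0.012,0],0,0],[[-0.0005,-0.012,0],0,0],[[-0.0005,-0.012,0],0,0]]'
python3 - <<'E'
from m import *
g=grab_frame("scene");save(g,"s9.png",(220,100,320,200),6)
E
python3 ang.py
```

```text
clock: 9.6
ee_pos: [0.5789, -0.1053, 0.1352]
eef_rot: [[-0.004, 1.0, -0.003], [1.0, 0.004, 0.004], [0.004, -0.003, -1.0]]
force: [-0.8, 4.2, -0.0]
grip_width: 0.003
roller px [253.   159.46] [250 156   7   8  39]
0 [261.94 150.9 ]
15 [258.58 154.08]
20 [257.49 155.29]
25 [256.43 156.56]
30 [255.42 157.87]
35 [254.44 159.23]
40 [253.53 160.6 ]
45 [252.68 162.  ]
```

View pics/s9.png

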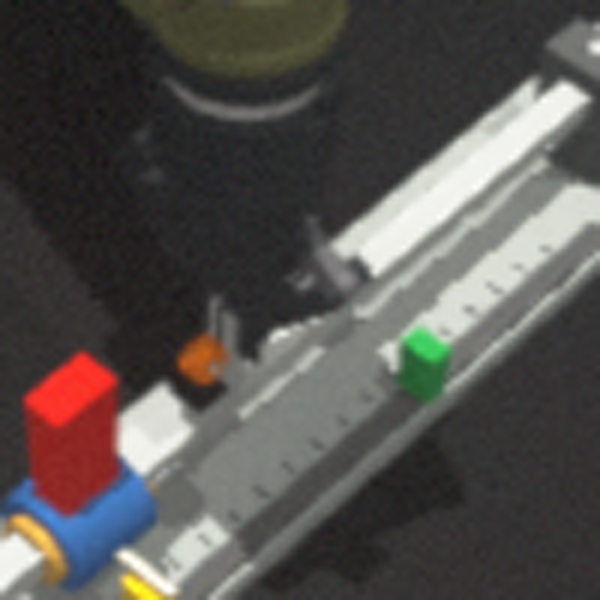

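```bash
python3 -m crank '[[[0,0.006,0],0,0],[[0,0.013,0],0,0],[[0,0.02,0],0,0],[[0,0.028,0],0,0],[[0,0.038,0],0,0],[[0,0.05,0],0,0],[[0,0.06,0],0,0],[[0,0.06,0.04],0,0],[[0,0.06,0.08],0,0],[[0,0.06,0.12],0,0],[[0,0.03,0.14],0,0],[[0,0,0.16],0,0],[[0,-0.04,0.16],0,0],[[0,-0.08,0.16],0,0],[[0,-0.12,0.16],0,0],[[0,-0.16,0.16],0,0],[[0,-0.163,0.16],0,0],[[0,-0.163,0.16],0,0],[[0,-0.163,0.16],0,0]]'
python3 - <<'E'
from m import *
f=wrist();save(f,"w10.png",s=1.5);save(f,"w10b.png",(230,60,330,180),6);print(ray(f,0,0)[0])
g=grab_frame("scene");save(g,"s10.png",(200,100,320,220),5)
E
python3 ang.py|head -2
```

```text
clock: 11.28
ee_pos: [0.579, -0.2675, 0.295]
eef_rot: [[-0.004, 1.0, -0.003], [1.0, 0.004, 0.004], [0.004, -0.003, -1.0]]
force: [0.6, 0.6, 0.7]
grip_width: -0.001
[ 0.57852257 -0.18938457  0.43877592]
roller px [260.26 150.71] [257 147   8   8  35]
0 [261.94 150.9 ]
```

View pics/w10.png

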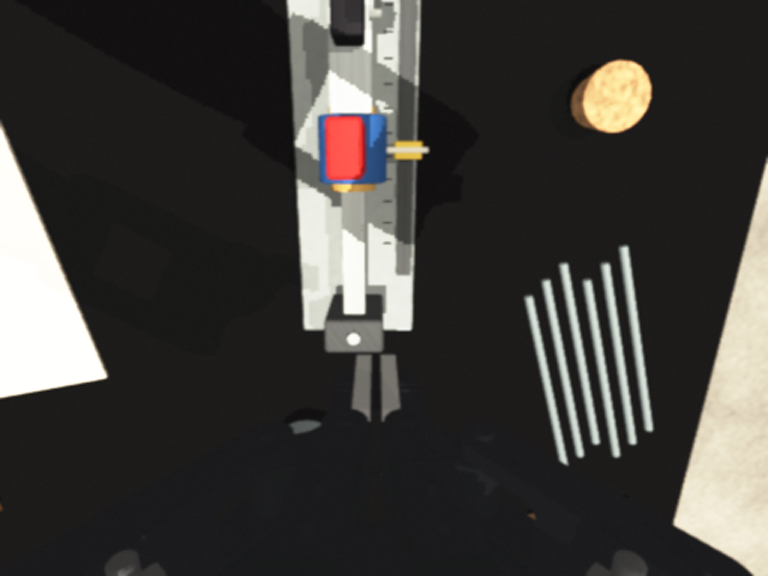

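View pics/w10b.png

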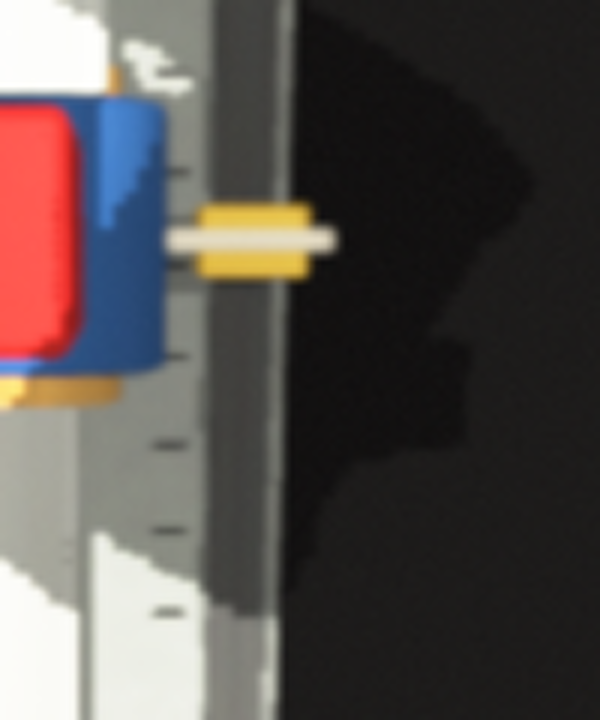

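View pics/s10.png

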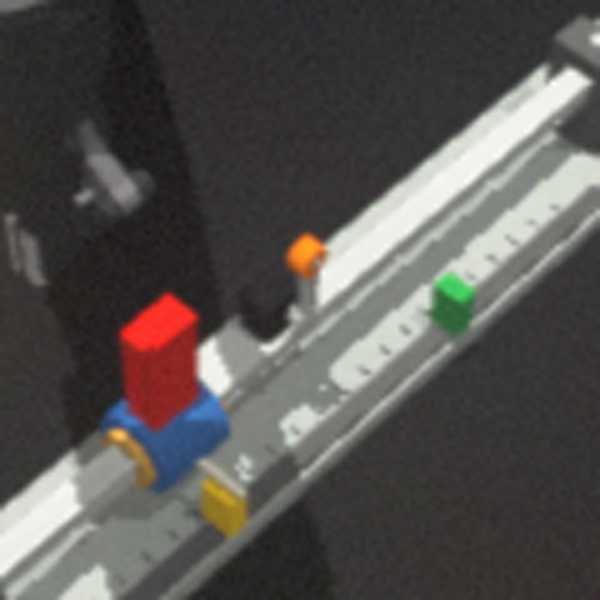

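```bash
python3 -c "
from plant import arm,status
print(arm.hand_in());o=status.get_obs();print(o['clock'],o['force'])"
```

```text
the job is handed in; nothing more can be done
None
the job is handed in; nothing more can be done
```

The job is done and handed in at about 11.5 s on the robot's clock.

- **Collar:** I gripped it by the red fin, slid it about 125 mm towards -y to the yellow marker and let go. In a wrist-camera view from straight above, taken after the switch test, the pointer is centred on the yellow marker to within about 0.5 mm. In the scene pictures the collar did not move during the test.
- **Switch:** I pushed the roller towards the fin with the closed fingers. The scene image put the arm at about 36° and the force read 4.2 N. After I backed off, the roller returned to its rest position. The trip has no signal of its own, so I infer it from the angle being past 25°.
- **Surroundings:** The contacts I planned were the fin and the roller, and the cork stopper and glass rods looked in place in the last wrist picture. I did not re-check the flask or tube tray at the end, but the arm stayed well away from them. At hand-in the arm stood clear at 295 mm height, with near-zero force at the last reading.

**Disagreement:** Early top and wrist camera readings differed by 5–9 mm in absolute y. Part of that came from side faces counted in the top view, so I set the collar from the pointer-to-marker difference in the wrist images.

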